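Set the channel switches on a steriliser test bank

TASK

The test bank on the repair bench must be set for a heating test. The two toggle switches with bar-shaped caps (heaters) must be on, thrown fully over away from the robot, and the two with ball caps (valves) must be off, thrown fully over towards the robot. Flip whichever are wrong and leave all four that way.

Things in the scene. Friction and masses are not known exactly. Their poses are not given: they have to be found in the camera images.
- bar1_cap (a point): Centre of the black bar cap (10 x 26 x 12 mm, 26 along the row) of a toggle switch, 45 mm from the lever's pivot. z points up the lever, y along its level axle (along the row), x square to both, to the ON side. ON leans away from the robot (turn about y positive), OFF towards it; stops at 26 degrees either way. Stays where left; moves with about 1.5 N at the cap, so a sideways push is enough.
- bar2_cap (a point): Cap centre of a second switch identical to bar1 in size, axes and motion. The bank: five cream modules side by side, 42 mm apart, in any order, on a flat aluminium carrier fixed to the table, turned up to 20 degrees: two bar toggles, two ball toggles and a fuse module with a low round cap (grey, 22 mm across, 12 high, no lever).
- ball1_cap (a point): Centre of the black ball cap (16 mm across) of a toggle switch, 45 mm from the lever's pivot; axes and motion as for bar1. Every module is 40 mm wide along the row and 90 mm long; its raised middle, 56 mm long, tops out at the pivots' height, 62 mm above the table; the ends are 14 mm lower.
- ball2_cap (a point): Cap centre of a second ball-capped switch identical to ball1, in the same row. Levers are round steel rods 8 mm thick; an upright cap's centre is 107 mm above the table.

How it is judged:
At the end, for the whole second after the job is handed in: Both bar-capped levers lean away from the robot and both ball-capped levers lean towards it, each by at least 12 degrees from upright (the stops are at 26) (angle between each of bar1_cap, bar2_cap's own x axis and vertical above 1.78 rad and angle between each of ball1_cap, ball2_cap's own x axis and vertical below 1.36 rad); the robot touches nothing.
It also fails if it takes over 32 s, if anything falls off the work surface, if the arm or the gripper's body presses on something with over 40 N, if the wrist force passes 120 N, or if a joint passes its speed limit or range.

ROBOT

A 6-joint arm with a two-finger parallel gripper is mounted at the origin on the work surface. World frame = base frame: x ahead of the robot, y to its left, z up, the work surface at z = 0. Lengths are in m, angles in rad, forces in N, time in s.
With the tool pointing down it reaches from about 0.3 to 0.875 m from the base axis. Payload 4.2 kg.
Tool frame: the origin (TCP) lies between the finger pads; the fingertips stand ctrl.tip_extent ahead of it and the grasp point (between the pads) lies 2 mm behind it (ctrl.tip_extent is the distance from the TCP to the fingertips, in m); y points along the fingers, x is the direction in which the jaws open and shut, and the axes are right-handed (so a half turn about y gives the same grasp; the last joint's range is limited). The gripper opens to 85 mm and grips with 20 to 120 N. Pads are 22 mm wide; open, the fingers measure 114 mm over their backs; the gripper's body (76 mm by 85 mm) begins 54 mm behind the grasp point. The pads swing forward as they close: fully open they stand 13 mm farther back than shut.
Start: joints at [1.244, 0.32, 1.565, -0, 1.257, -0.02], TCP at [0.174, 0.548, 0.248] pointing down, gripper open.
Joint ranges: [-3.11, 3.11], [-0.84, 2.01], [0.21, 2.61], [-1.34, 4.49], [0.05, 2.63], [-2.56, 2.56]. Speed limits (rad/s): [2.57, 2.57, 3.14, 3.14, 3.14, 3.14].

INTERFACE

Orientations are given as a unit quaternion [w, x, y, z].
In Python, from station import ctrl gives the robot as it stands.
- The arm moves only by the tool move_arm, never from a script. Its argument "moves" is a list of rows, each a list of 7 numbers: the shift along the tool's x, y, z in mm, then the turn, a rotation vector about the tool's x, y, z in rad, then the closure, from -1 (fully open) to 1 (shut). A call has 1 to 10 rows; each row shifts and turns the pose as measured when the row begins, along the tool's axes as they then stand; what a row does not reach is not made up. A row lasts 1/10 s, in which the tool goes at most 50 mm and 8.59 degrees, less where a joint would pass 70% of its speed; a pose out of reach is approached as far as the arm can. A call is refused whole if a number of a shift passes 50 or a number of a turn 0.15, either way. A call with a gripper value outside its range is refused whole. The fingers move at their own pace and stop on an object; "squeeze" is the grip in N (left out, the last holds). Time passes only in rows, so rows that do not move let the fingers close. It gives the time, the measured TCP pose, the force and the opening at its end, in the units of the state.
- ctrl.state(): the state, without advancing time (a new reading comes with each control period).
- ctrl.camera(name): name is "scene" or "side" or "wrist"; returns (picture, depth): 384x512x3 uint8, blue, green, red; 384x512 float32, m along the optical axis (not along the pixel's ray), 0 where there is no reading.
- ctrl.calibration(name): a dict with "fx", "fy", "cx", "cy" (pixels), "D" ([k1, k2, p1, p2, k3] as OpenCV has them; the pictures are not rectified), "origin" and "orientation" of the camera in the world. Camera axes: x right, y down, z forward; pixel columns grow to the right and rows downward; lengths in m; the calibration is good to about 2 mm. A picture is of the moment at which its call begins: read the wrist's pose just before it. calibration takes no time and is no camera call; for the wrist camera it gives the pose at the moment of the call.
- ctrl.close_job(): hands the job in, once; it reports no verdict.
The state is a dict: "clock": time; "q": joint angles; "qvel": joint speeds; "tau": joint torques, N m; "tool_pos": TCP position; "tcp_rot": TCP orientation; "force": force on the tool from outside, world axes, zero at the start; "wrist_torque": the same for the moment, N m; "width": opening from 0.0 (shut) to 1.0 (fully open).
Only numpy, scipy, OpenCV 4.12 (cv2) and the standard library are available. Lean on these libraries where they do the work, as an engineer would, in place of code of your own. Each camera call takes 0.05 s, during which the arm holds its last target.

## Working session

There is one attempt and no reset: what is moved stays moved. The work goes in short steps, Python scripts to look and compute and a tool call to move; the robot and the scene stay as the last step left them, time stands still between calls to the robot, and variables do not carry over. Pictures are saved under pics/ and viewed, and the job is handed in when it is done.

Besides the shell and the picture viewer there is one more tool, called as a command line: name --pt "numbers of a row" for each row, then --argument value for the rest. move_arm: Moves the arm, as the interface text tells. Its arguments: {"type":"object","properties":{"moves":{"type":"array","items":{"type":"array","items":{"type":"number"}}},"squeeze":{"type":"number"}},"required":["moves"]}

```bash
ls; mkdir -p pics
python3 - <<'E'
from station import ctrl
import cv2,numpy as np
s=ctrl.state();print(s,ctrl.tip_extent)
for n in("scene","side"):
    p,d=ctrl.camera(n);cv2.imwrite(f"pics/{n}0.png",p);np.savez(f"{n}0.npz",p=p,d=d);print(n,ctrl.calibration(n))
E
```

```text
pics
{'clock': 0.0, 'q': array([ 1.24398951e+00,  3.20320160e-01,  1.56571066e+00,  1.16484234e-05,
        1.25738553e+00, -1.99728517e-02]), 'qvel': array([-9.26485709e-05, -8.54038927e-04, -1.44494250e-03,  1.02932184e-03,
        1.18644662e-03, -1.33729509e-04]), 'tau': array([-1.07278483e-03, -4.15522206e+01, -2.34157276e+01, -4.98294798e-05,
        8.13838706e-03, -3.53546803e-06]), 'tool_pos': array([0.17350919, 0.54771918, 0.24745372]), 'tcp_rot': array([-0.57016856,  0.57090301,  0.41718821, -0.4182482 ]), 'force': array([ 0.79252038, -0.17381878,  0.13619892]), 'wrist_torque': array([-0.05315235, -0.00267064, -0.00675439]), 'width': 1.0022327070485044} 0.017
scene {'fx': 452.9575653802103, 'fy': 452.9575653802103, 'cx': 262.0005685575048, 'cy': 195.41956026078168, 'D': array([-0.04293683,  0.        ,  0.        ,  0.        ,  0.        ]), 'origin': array([1.06945564, 0.19613031, 0.73471572]), 'orientation': array([-0.21682869,  0.54814279,  0.75516898, -0.28678322])}
side {'fx': 402.2765725663703, 'fy': 402.2765725663703, 'cx': 256.3667311516803, 'cy': 187.85680456887567, 'D': array([-0.00557689,  0.        ,  0.        ,  0.        ,  0.        ]), 'origin': array([0.30509688, 0.41284224, 0.62234674]), 'orientation': array([ 0.12595952, -0.28394192,  0.88051648, -0.35805294])}
```

View pics/scene0.png

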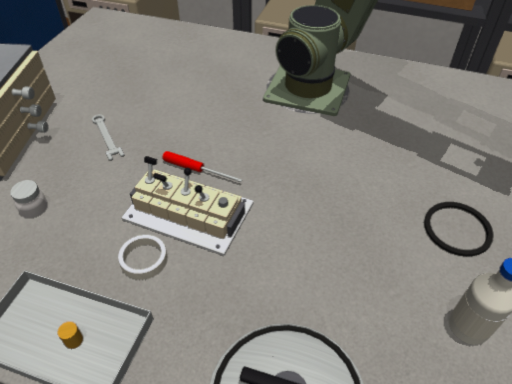

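View pics/side0.png

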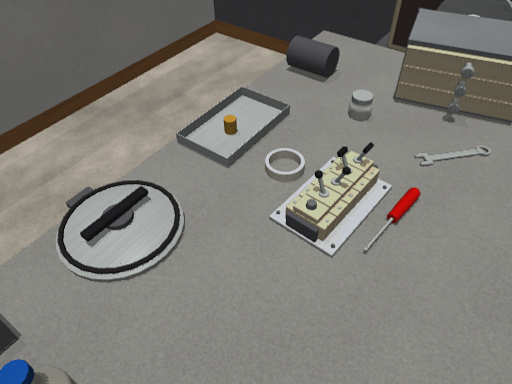

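Run:
```python
import cv2,numpy as np
a=np.load("scene0.npz")["p"][140:260,110:270];b=np.load("side0.npz")["p"][130:250,260:400]
cv2.imwrite("pics/s0z.png",cv2.resize(a,None,fx=5,fy=5,interpolation=cv2.INTER_CUBIC))
cv2.imwrite("pics/d0z.png",cv2.resize(b,None,fx=5,fy=5,interpolation=cv2.INTER_CUBIC))
```

```text
(no output)
```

View pics/s0z.png

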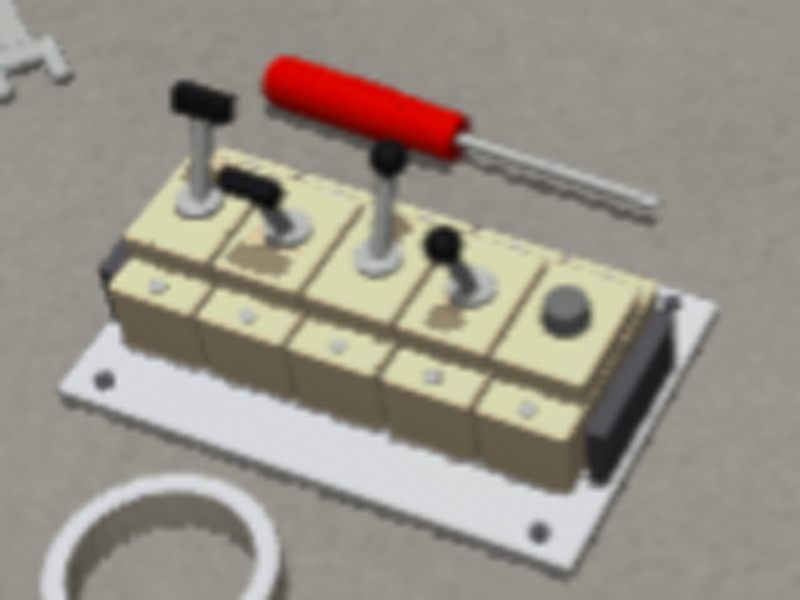

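View pics/d0z.png

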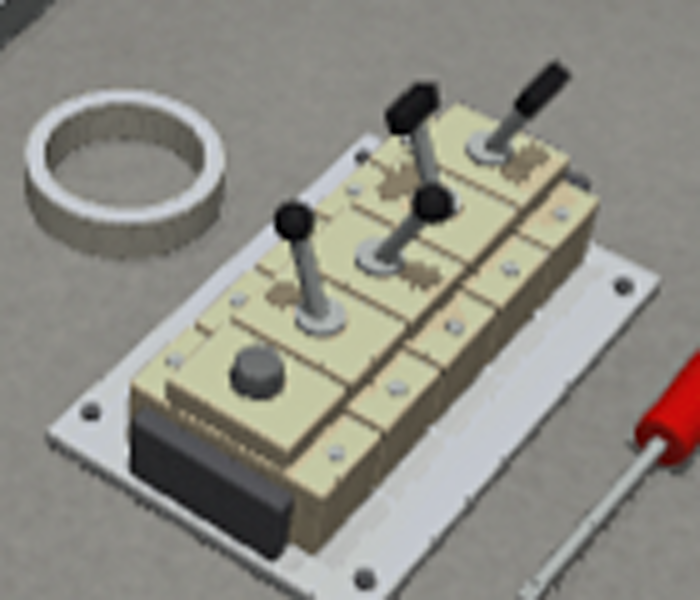

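```bash
cat > h.py <<'E'
import cv2,numpy as np
from scipy.spatial.transform import Rotation as R
from station import ctrl
def rot(q): return R.from_quat([q[1],q[2],q[3],q[0]]).as_matrix()
def ray(c,uv):
    K=np.array([[c["fx"],0,c["cx"]],[0,c["fy"],c["cy"]],[0,0,1]])
    n=cv2.undistortPoints(np.array([[uv]],float),K,np.array(c["D"]))[0,0]
    d=rot(c["orientation"])@[n[0],n[1],1]
    return np.array(c["origin"]),d/np.linalg.norm(d)
def tri(c1,u1,c2,u2):
    o1,d1=ray(c1,u1);o2,d2=ray(c2,u2)
    t=np.linalg.lstsq(np.c_[d1,-d2],o2-o1,rcond=None)[0]
    p,q=o1+t[0]*d1,o2+t[1]*d2
    return (p+q)/2,np.linalg.norm(p-q)
def blobs(p,guess,r=7,th=45):
    m=(p.max(2)<th).astype(np.uint8);n,l,s,c=cv2.connectedComponentsWithStats(m)
    out=[]
    for g in guess:
        ok=[i for i in range(1,n) if s[i,4]>8 and np.hypot(*(c[i]-g))<r]
        i=min(ok,key=lambda i:np.hypot(*(c[i]-g))) if ok else None
        out.append((tuple(c[i]),s[i,4]) if i else (g,0))
    return out
def plane(c,uv,z):
    o,d=ray(c,uv);return o+d*(z-o[2])/d[2]
E
python3 - <<'E'
from h import *
sp=np.load("scene0.npz");dp=np.load("side0.npz")
S=blobs(sp["p"],[(150.6,160.4),(160,177.4),(187.6,171.6),(198.6,189)])
D=blobs(dp["p"],[(368.6,147.8),(342.6,151.4),(346.8,170.2),(318.8,174)])
cs,cd=ctrl.calibration("scene"),ctrl.calibration("side")
for s,d in zip(S,D): print(np.round(s[0],1),s[1],np.round(d[0],1),d[1],*tri(cs,s[0],cd,d[0]))
# pivots (discs on top) z=.062
for n,u in dict(A=(197,203),B=(287,230),C=(378,260),D=(470,287),F=(566,312)).items():
    print(n,plane(cs,(u[0]/5+109.6,u[1]/5+139.6),.064 if n!='F' else .068))
for n,u in dict(A=(488,149),C=(378,257),D=(320,318),F=(257,370)).items():
    print('side',n,plane(cd,(u[0]/5+259.6,u[1]/5+129.6),.064 if n!='F' else .068))
E
```

```text
[150.1 160.4] 60 [367.7 147.7] 49 [ 0.50075973 -0.21595149  0.10061602] 0.0010413642531623482
[159.8 177.3] 49 [341.9 151.5] 61 [ 0.53749292 -0.17597828  0.10046161] 0.0012753456809264908
[187.2 170.9] 36 [345.9 170.3] 43 [ 0.50550029 -0.13135685  0.10120318] 0.0003072348312552174
[198.3 188.7] 30 [318.2 174. ] 43 [ 0.54288523 -0.09174142  0.10144077] 0.0008329121540370358
A [ 0.52215442 -0.21396778  0.064     ]
B [ 0.52430597 -0.17213574  0.064     ]
C [ 0.52779148 -0.13018671  0.064     ]
D [ 0.52959405 -0.08949437  0.064     ]
F [ 0.53310789 -0.04708768  0.068     ]
side A [ 0.51592973 -0.21366978  0.064     ]
side C [ 0.52252002 -0.13051536  0.064     ]
side D [ 0.52465357 -0.08819369  0.064     ]
side F [ 0.52889415 -0.04775048  0.068     ]
```

```bash
cat >> h.py <<'E'
def goal(pos,deg=0,fwd=None):
    """print remaining shift in tool axes (mm) and rotvec; target: tool y down, tool z along world bank-x or opposite"""
    s=ctrl.state();M=rot(s["tcp_rot"])
    a=np.radians(deg);bx=np.array([np.cos(a),np.sin(a),0])
    best=None
    for sg in(1,-1):
        y=np.array([0,0,-1.]);z=sg*bx;T=np.c_[np.cross(y,z),y,z]
        rv=R.from_matrix(M.T@T).as_rotvec()
        if best is None or np.linalg.norm(rv)<np.linalg.norm(best): best=rv
    print("pos",s["tool_pos"].round(4),"t",round(s["clock"],2),"F",s["force"].round(1),"q",s["q"].round(2))
    print("M",M.round(3).tolist());print("shift mm",(M.T@(np.array(pos)-s["tool_pos"])*1000).round(1),"rotvec",best.round(3))
E
python3 - <<'E'
from h import *
goal([.465,-.215,.2],-3.8)
E
```

```text
pos [0.1735 0.5478 0.2476] t 0.1 F [ 0.  -0.3 -0.3] q [ 1.24  0.32  1.57  0.    1.26 -0.02]
M [[0.302, -0.001, -0.953], [0.953, -0.001, 0.302], [-0.002, -1.0, 0.0]]
shift mm [-639.    48.5 -508.2] rotvec [-0.    -0.24  -0.002]
```

move_arm --pt "-38 0 -30 0 -0.12 0 1" --pt "-38 0 -30 0 -0.12 0 1" --squeeze 40

```text
clock: 0.3
tool_pos: [0.2123, 0.4617, 0.2455]
tcp_rot: [0.513, -0.513, -0.486, 0.487]
force: [1.1, -0.0, 0.3]
width: 0.694
```

Run:
```python
from h import *
goal([.465,-.215,.2],-3.8)
```

```text
pos [0.2123 0.4617 0.2455] t 0.3 F [ 1.1 -0.   0.3] q [ 1.12  0.22  1.72  0.    1.21 -0.4 ]
M [[0.053, -0.002, -0.999], [0.999, -0.001, 0.053], [-0.001, -1.0, 0.002]]
shift mm [-662.4   46.  -288.1] rotvec [-0.002  0.014 -0.001]
```

move_arm --pt "-45 0 -20 0 0 0 1" --pt "-45 0 -20 0 0 0 1" --pt "-45 0 -20 0 0 0 1" --pt "-45 0 -20 0 0 0 1" --pt "-45 0 -20 0 0 0 1" --pt "-45 0 -20 0 0 0 1" --pt "-45 0 -20 0 0 0 1" --pt "-45 0 -20 0 0 0 1" --pt "-45 0 -20 0 0 0 1" --pt "-45 0 -20 0 0 0 1"

```text
clock: 1.3
tool_pos: [0.389, -0.0071, 0.2447]
tcp_rot: [-0.51, 0.512, 0.488, -0.49]
force: [0.8, 0.8, -0.5]
width: -0.002
```

Run:
```python
from h import *
goal([.465,-.215,.2],-3.8)
```

```text
pos [ 0.389  -0.0071  0.2447] t 1.3 F [ 0.8  0.8 -0.5] q [-0.05  0.03  1.95 -0.    1.17 -1.57]
M [[0.043, -0.0, -0.999], [0.999, -0.004, 0.043], [-0.004, -1.0, 0.0]]
shift mm [-204.2   45.4  -85. ] rotvec [ 0.     0.023 -0.004]
```

move_arm --pt "-42 4 -15 0 0.023 0 1" --pt "-42 4 -15 0 0 0 1" --pt "-42 4 -15 0 0 0 1" --pt "-42 4 -15 0 0 0 1" --pt "-37 4 -15 0 0 0 1" --pt "0 0 0 0 0 0 1"

```text
clock: 1.9
tool_pos: [0.4522, -0.2313, 0.2232]
tcp_rot: [-0.517, 0.52, 0.48, -0.481]
force: [-1.3, 1.5, 0.1]
width: 0.002
```

Run:
```python
from h import *
goal([.468,-.217,.107],-3.8)
p,d=ctrl.camera("side");cv2.imwrite("pics/side1.png",p)
```

```text
pos [ 0.4522 -0.2313  0.2232] t 1.9 F [-1.3  1.5  0.1] q [-0.49  0.23  1.76 -0.    1.15 -1.99]
M [[0.076, 0.001, -0.997], [0.997, -0.004, 0.076], [-0.004, -1.0, -0.001]]
shift mm [ 15.9 116.2 -14.5] rotvec [ 0.001 -0.01  -0.004]
```

View pics/side1.png

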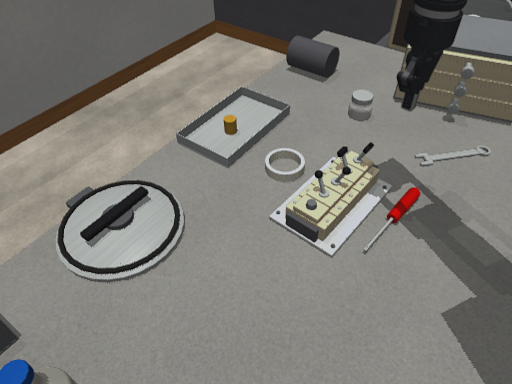

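The side picture shows the shut gripper at about (410, 90), high up and on the robot's side of the bar cap at (368, 148). I'll go down behind that cap.

move_arm --pt "8 25 0 0 0 0 1" --pt "8 30 0 0 0 0 1" --pt "0 30 -5 0 0 0 1" --pt "0 25 -5 0 0 0 1" --pt "0 5 0 0 0 0 1"

```text
clock: 2.45
tool_pos: [0.4612, -0.2088, 0.1065]
tcp_rot: [-0.518, 0.518, 0.481, -0.481]
force: [-0.3, -0.5, 0.2]
width: 0.002
```

Run:
```python
from h import *
goal([.468,-.217,.107],-3.8)
p,d=ctrl.camera("scene");cv2.imwrite("pics/scene2.png",cv2.resize(p[90:240,100:300],None,fx=4,fy=4))
```

```text
pos [ 0.4612 -0.2088  0.1065] t 2.45 F [-0.3 -0.5  0.2] q [-0.45  0.35  1.92 -0.    0.87 -1.95]
M [[0.073, 0.001, -0.997], [0.997, -0.0, 0.073], [-0.0, -1.0, -0.001]]
shift mm [-7.7 -0.5 -7.4] rotvec [ 0.001 -0.007 -0.   ]
```

View pics/scene2.png

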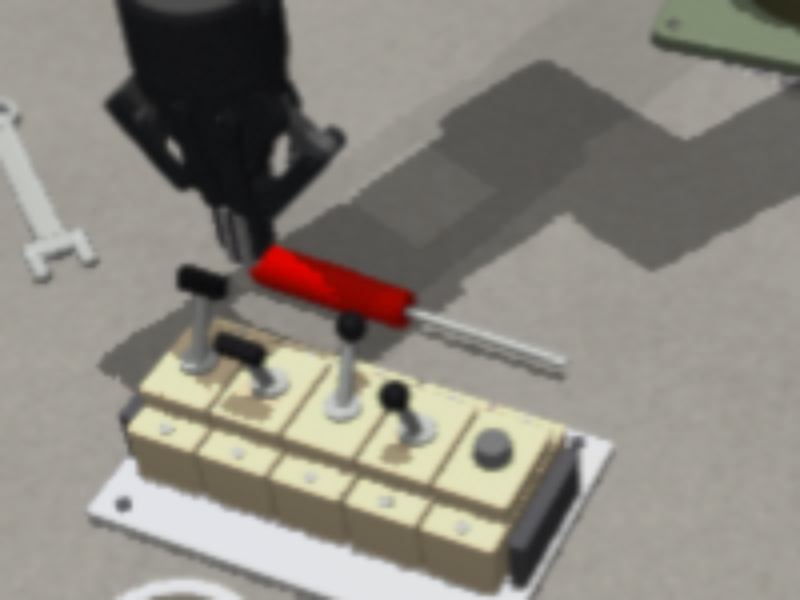

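The scene picture shows the shut fingertips at about (250, 250) in the crop, robot side of the first bar cap at (203, 283) and clear of the other levers. Next I push along the bank's x, moving 8 mm outward as I go.

move_arm --pt "-8 0 -8 0 0 0 1" --pt "0 0 -10 0 0 0 1" --pt "0 0 -10 0 0 0 1" --pt "0 0 -10 0 0 0 1" --pt "0 0 -8 0 0 0 1"

```text
clock: 3.0
tool_pos: [0.5099, -0.2206, 0.1119]
tcp_rot: [-0.516, 0.519, 0.482, -0.481]
force: [-1.7, -0.0, -1.9]
width: 0.0
```

Run:
```python
from h import *
goal([.516,-.219,.107],-3.8)
p,d=ctrl.camera("scene");cv2.imwrite("pics/scene3.png",cv2.resize(p[90:240,100:300],None,fx=4,fy=4))
```

```text
pos [ 0.5099 -0.2206  0.1119] t 3.0 F [-1.7 -0.  -1.9] q [-0.43  0.41  1.8  -0.    0.92 -1.93]
M [[0.073, 0.004, -0.997], [0.997, -0.002, 0.073], [-0.002, -1.0, -0.004]]
shift mm [ 2.   4.9 -6. ] rotvec [ 0.004 -0.006 -0.002]
```

View pics/scene3.png

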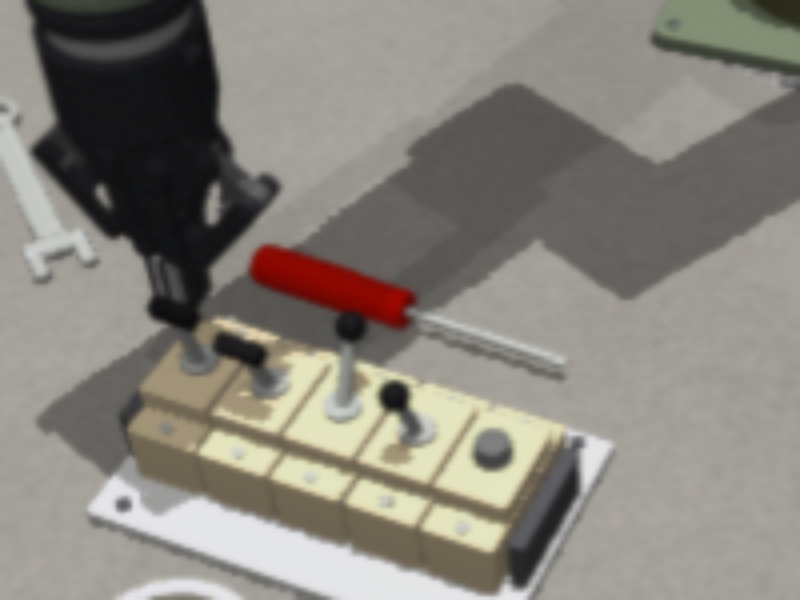

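The first bar cap has moved to about (172, 312) in the crop, past upright but not as far as its neighbour. I'll push on and take out the 5 mm of upward drift.

move_arm --pt "1 3 -5 0 0 0 1" --pt "0 2 -5 0 0 0 1" --pt "0 1 -3 0 0 0 1"

```text
clock: 3.35
tool_pos: [0.5183, -0.2204, 0.1071]
tcp_rot: [0.519, -0.515, -0.479, 0.486]
force: [-12.5, 0.1, 13.0]
width: -0.005
```

Run:
```python
from h import *
goal([.516,-.219,.107],-3.8)
p,d=ctrl.camera("scene");cv2.imwrite("pics/scene4.png",cv2.resize(p[90:240,100:300],None,fx=4,fy=4))
```

```text
pos [ 0.5183 -0.2204  0.1071] t 3.35 F [-12.5   0.1  13. ] q [-0.42  0.43  1.78 -0.01  0.94 -1.92]
M [[0.069, -0.011, -0.998], [0.998, -0.001, 0.069], [-0.002, -1.0, 0.011]]
shift mm [1.2 0.1 2.4] rotvec [-0.011 -0.003 -0.002]
```

View pics/scene4.png

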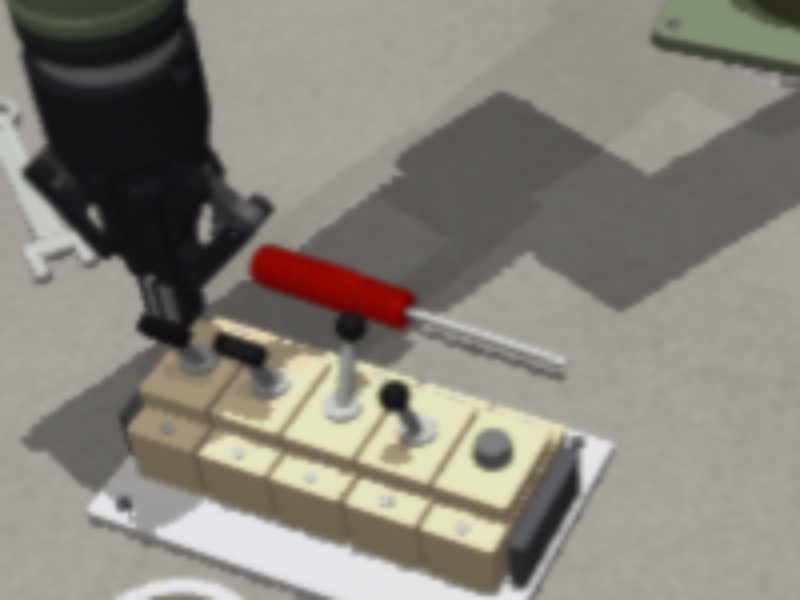

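The bar lever is now on its stop: its cap is offset from its base the same way as its neighbour's, and the contact force is about 12 N. I'll back off, rise, and cross to the far side of the second ball.

move_arm --pt "0 0 15 0 0 0 1" --pt "0 0 10 0 0 0 1" --pt "0 -45 0 0 0 0 1" --pt "0 -45 0 0 0 0 1" --pt "20 -10 -30 0 0 0 1" --pt "35 0 -30 0 0 0 1" --pt "35 0 -25 0 0 0 1" --pt "20 0 -10 0 0 0 1" --pt "0 0 0 0 0 0 1"

```text
clock: 4.3
tool_pos: [0.6038, -0.1127, 0.2103]
tcp_rot: [-0.518, 0.519, 0.481, -0.481]
force: [-0.1, -0.3, -0.2]
width: 0.005
```

Run:
```python
from h import *
goal([.588,-.090,.107],-3.8)
p,d=ctrl.camera("scene");cv2.imwrite("pics/scene5.png",cv2.resize(p[90:240,100:300],None,fx=4,fy=4))
```

```text
pos [ 0.6038 -0.1127  0.2103] t 4.3 F [-0.1 -0.3 -0.2] q [-0.2   0.41  1.53 -0.    1.2  -1.7 ]
M [[0.075, 0.001, -0.997], [0.997, -0.001, 0.075], [-0.001, -1.0, -0.002]]
shift mm [ 21.5 103.2  17.6] rotvec [ 0.002 -0.008 -0.001]
```

View pics/scene5.png

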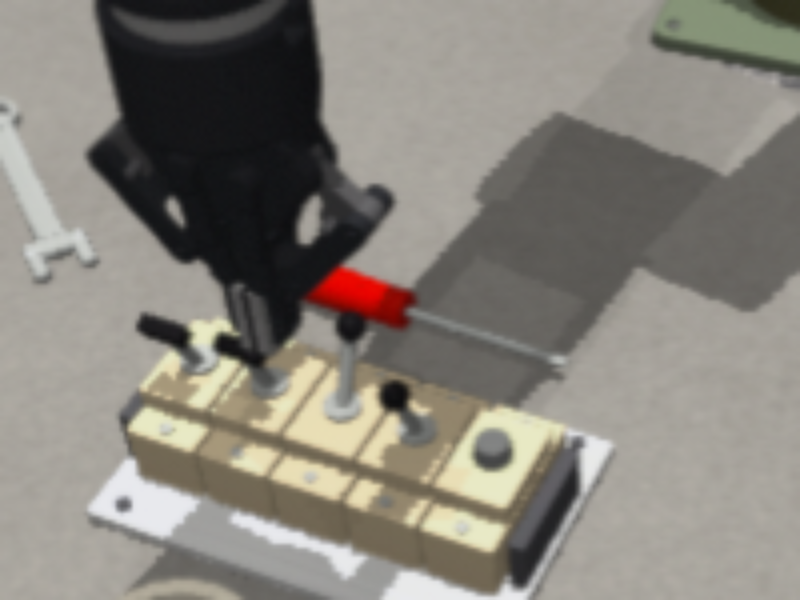

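The picture shows the first bar staying over with its cap at (163, 327), and the gripper high above the bank. Next I line up beyond the second ball and go down.

move_arm --pt "22 0 10 0 0 0 1" --pt "0 30 2 0 0 0 1" --pt "0 35 0 0 0 0 1" --pt "0 30 0 0 0 0 1" --pt "0 6 0 0 0 0 1"

```text
clock: 4.85
tool_pos: [0.5925, -0.0954, 0.1083]
tcp_rot: [-0.516, 0.523, 0.481, -0.479]
force: [-0.8, 0.3, -0.2]
width: 0.001
```

Run:
```python
from h import *
goal([.529,-.087,.107],-3.8)
p,d=ctrl.camera("side");cv2.imwrite("pics/side6.png",cv2.resize(p[80:230,240:440],None,fx=4,fy=4))
```

```text
pos [ 0.5925 -0.0954  0.1083] t 4.85 F [-0.8  0.3 -0.2] q [-0.18  0.47  1.7  -0.    0.96 -1.67]
M [[0.079, 0.008, -0.997], [0.997, -0.005, 0.079], [-0.004, -1.0, -0.008]]
shift mm [ 3.3  0.7 63.9] rotvec [ 0.008 -0.013 -0.004]
```

View pics/side6.png

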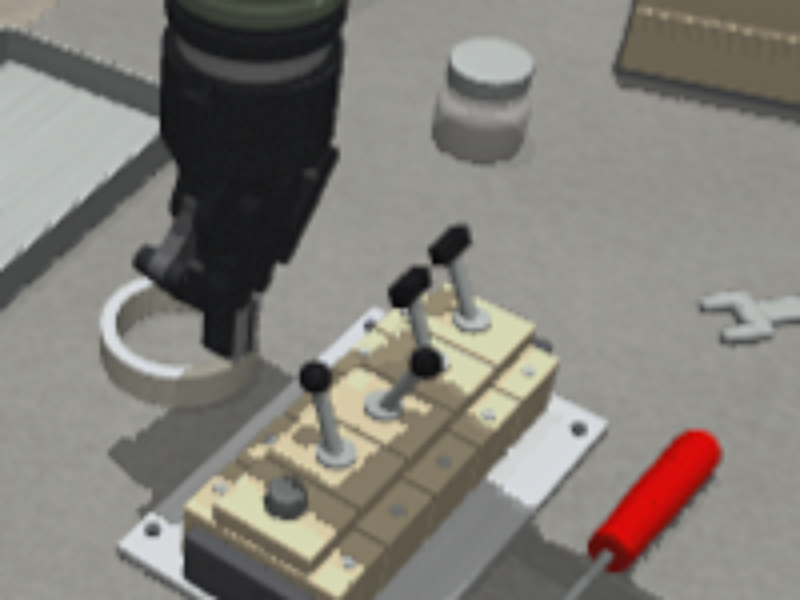

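The shut fingers are beyond the second ball (crop (315, 378)), with the tips at (230, 345) and clear of it. Both bars now lean the same way. I'll push towards the robot.

move_arm --pt "2 1 14 0 0 0 1" --pt "0 1 12 0 0 0 1" --pt "0 1 11 0 0 0 1" --pt "0 1 10 0 0 0 1" --pt "0 1 8 0 0 0 1"

```text
clock: 5.4
tool_pos: [0.5419, -0.0923, 0.1093]
tcp_rot: [-0.512, 0.529, 0.484, -0.474]
force: [2.0, -0.1, 1.2]
width: -0.001
```

Run:
```python
from h import *
goal([.527,-.088,.107],-3.8)
p,d=ctrl.camera("side");cv2.imwrite("pics/side7.png",cv2.resize(p[80:230,240:440],None,fx=4,fy=4))
```

```text
pos [ 0.5419 -0.0923  0.1093] t 5.4 F [ 2.  -0.1  1.2] q [-0.19  0.39  1.84 -0.    0.88 -1.67]
M [[0.082, 0.027, -0.996], [0.997, -0.009, 0.082], [-0.006, -1.0, -0.027]]
shift mm [ 3.1  1.9 15.2] rotvec [ 0.027 -0.016 -0.007]
```

View pics/side7.png

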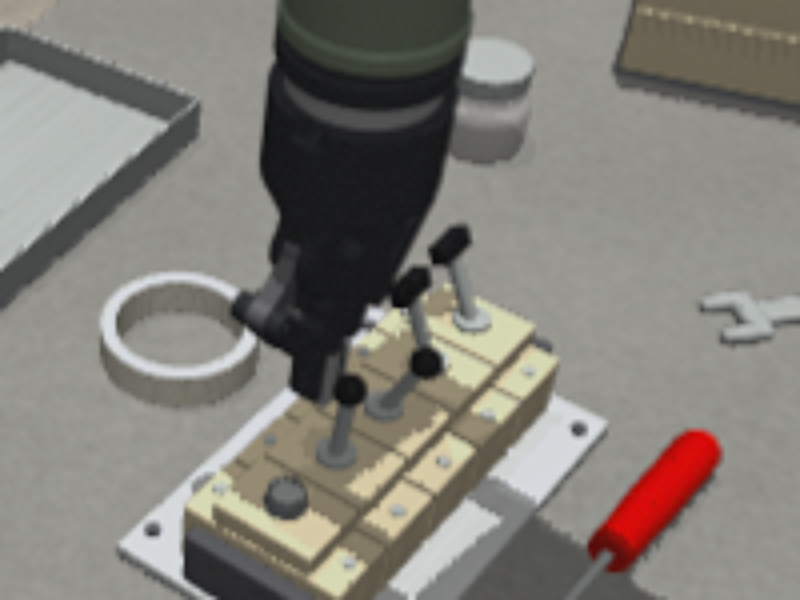

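The second ball is just past upright, at (350, 388) in the crop, and the other levers haven't moved. I'll carry on with a small tilt correction.

move_arm --pt "2 1 6 0.015 0 0 1" --pt "1 1 6 0.01 0 0 1" --pt "0 1 4 0 0 0 1"

```text
clock: 5.75
tool_pos: [0.5258, -0.0884, 0.1068]
tcp_rot: [-0.517, 0.523, 0.478, -0.48]
force: [7.9, -0.8, 2.5]
width: 0.0
```

Run:
```python
from h import *
goal([.527,-.088,.107],-3.8)
p,d=ctrl.camera("side");cv2.imwrite("pics/side8.png",cv2.resize(p[80:230,240:440],None,fx=4,fy=4))
```

```text
pos [ 0.5258 -0.0884  0.1068] t 5.75 F [ 7.9 -0.8  2.5] q [-0.18  0.38  1.86 -0.01  0.89 -1.67]
M [[0.082, 0.004, -0.997], [0.997, -0.008, 0.082], [-0.008, -1.0, -0.004]]
shift mm [ 0.5 -0.2 -1.2] rotvec [ 0.004 -0.016 -0.008]
```

View pics/side8.png

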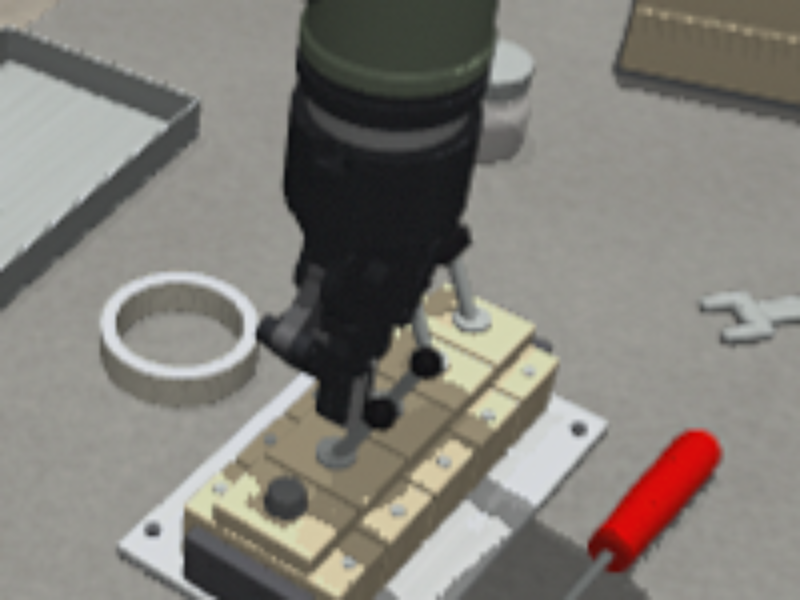

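The second ball's cap is now offset from its base by (44, -43) px, the same as the other ball, and the 8 N force means it is on its stop. I'll back off, rise clear, and check.

move_arm --pt "0 0 -12 0 0 0 1" --pt "0 0 -10 0 0 0 1" --pt "0 -40 0 0 0 0 1" --pt "0 -45 0 0 0 0 1" --pt "0 -45 0 0 0 0 1" --pt "45 -20 0 0 0 0 1" --pt "45 0 0 0 0 0 1" --pt "45 0 0 0 0 0 1" --pt "45 0 0 0 0 0 1" --pt "0 0 0 0 0 0 1"

```text
clock: 6.8
tool_pos: [0.5659, 0.0967, 0.257]
tcp_rot: [0.524, -0.518, -0.473, 0.482]
force: [-0.8, -0.2, -0.2]
width: -0.002
```

Run:
```python
from h import *
goal([.5,0,.2])
p,d=ctrl.camera("side");cv2.imwrite("pics/side9.png",cv2.resize(p[80:230,240:440],None,fx=4,fy=4));cv2.imwrite("pics/side9f.png",p)
q,d=ctrl.camera("scene");cv2.imwrite("pics/scene9.png",cv2.resize(q[90:240,100:300],None,fx=4,fy=4))
np.savez("end.npz",s=q,d=p)
```

```text
pos [0.5659 0.0967 0.257 ] t 6.8 F [-0.8 -0.2 -0.2] q [ 0.15  0.32  1.54 -0.    1.3  -1.33]
M [[0.087, -0.015, -0.996], [0.996, -0.003, 0.087], [-0.004, -1.0, 0.015]]
shift mm [-101.8   58.2   56.5] rotvec [-0.015 -0.087 -0.004]
```

View pics/side9.png

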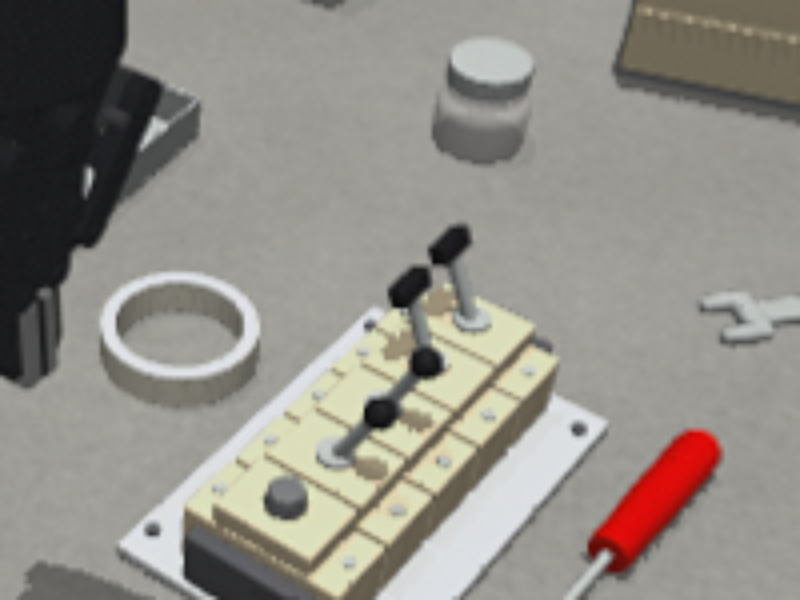

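View pics/scene9.png

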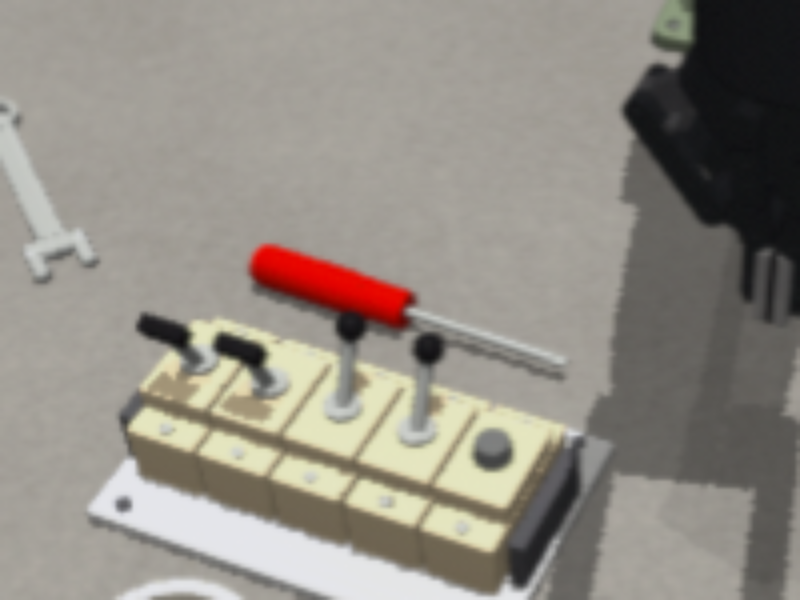

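Both views show the two bars leaning away from the robot (scene crop (163, 327) and (240, 348)). Both balls lean towards it ((350, 325) and (428, 348)), and the gripper is well clear.

Run:
```python
from h import *
e=np.load("end.npz");cs,cd=ctrl.calibration("scene"),ctrl.calibration("side")
S=blobs(e["s"],[(140.7,171.7),(160,177.4),(187.6,171.6),(207,177)])
D=blobs(e["d"],[(352.6,141),(342.6,151.4),(346.8,170.2),(335,183)])
for s,d,px in zip(S,D,(.520,.522,.525,.527)):
    P,g=tri(cs,s[0],cd,d[0]);print(P.round(4),round(g,4),"lean deg",np.degrees(np.arcsin((P[0]-px)/.045)).round(0))
print(ctrl.close_job())
```

```text
[ 0.5366 -0.2183  0.0992] 0.0008 lean deg 22.0
[ 0.5375 -0.1759  0.1004] 0.0015 lean deg 20.0
[ 0.5054 -0.1315  0.1008] 0.0005 lean deg -26.0
[ 0.507  -0.0897  0.0999] 0.0004 lean deg -26.0
the job is handed in; nothing more can be done
None
```

All four switches are set for the heating test, and I handed the job in at about 7 s of the 32 s allowed. No verdict came back.

- **Moves:** Two switches were wrong. I pushed the outermost bar lever, the one farthest to the robot's right, over to on. I pushed the ball lever next to the fuse module over to off. Both went to their stops with shut fingers, at no more than about 18 N in the readings after each push. The other two levers were already right and did not move.
- **Final checks:** Measured from two camera views, the bars lean about 22° and 20° away from the robot and the balls about 26° towards it. All four pass the 12° requirement. The gripper was well clear of everything at the end.
- **Small disagreements:** The cap heights came out at 99–101 mm against the expected 102 mm. The bars also read a few degrees short of their 26° stop. Both are within the 2 mm calibration error and my rough pivot positions.

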